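# Hold the red bumper-pool ball over the inspection light with tongs

### The arm

A 6-joint arm with a two-finger parallel gripper is mounted at the origin on the work surface. World frame = base frame: x ahead of the robot, y to its left, z up, the work surface at z = 0. Lengths are in m, angles in rad, forces in N, time in s.
With the tool pointing down it reaches from about 0.35 to 1 m from the base axis. Payload 7.1 kg.
Tool frame: the origin (TCP) lies at the very end of the fingers, on their centre line; the grasp point (between the pads) lies 19 mm behind it; z points along the fingers, y is the line along which they close (so a half turn about z gives the same grasp; the last joint's range is limited). The gripper opens to 85 mm and grips with 20 to 120 N. Pads are 22 mm wide; open, the fingers measure 114 mm over their backs; the gripper's body (76 mm by 85 mm) begins 54 mm behind the grasp point. The pads swing forward as they close: fully open they stand 13 mm farther back than shut.
Start: joints at [-0.019, 0.423, 1.63, -0, 1.089, -0.019], TCP at [0.625, 0, 0.231] pointing down, gripper open.
Joint ranges: [-3, 3], [-0.9, 2.11], [0.09, 2.58], [-1.31, 4.45], [0.11, 2.69], [-2.54, 2.54]. Speed limits (rad/s): [2.39, 2.39, 3.01, 3.14, 3.14, 3.14].

### API

Orientations are given as [roll, pitch, yaw] about the fixed x, y, z axes, in that order (R = Rz(yaw) Ry(pitch) Rx(roll)).
In Python, from rig import robot gives the robot as it stands.
- The arm moves only by the tool shift_gripper, called after "Emit:" as name([rows], argument=value, ...), one row to a line, values as JSON. Schema: {"type":"object","properties":{"segments":{"type":"array","items":{"type":"object","properties":{"pos":{"type":"array","items":{"type":"number"},"minItems":3,"maxItems":3},"r":{"type":"array","items":{"type":"number"},"minItems":3,"maxItems":3},"jaw":{"type":"number"}},"additionalProperties":false,"required":["jaw"]},"minItems":1,"maxItems":12},"only":{"type":"string"},"quiet":{"type":"boolean"},"lines":{"type":"string"}},"required":["segments"],"additionalProperties":false}. segments is a list of rows, 1 to 12 of them, each an object with the fields pos (a list: dx, dy, dz in parts of the range, where 1.0 means 75 cm), r (a list: a rotation vector rx, ry, rz in a scale on which 1.0 is pi/2 rad), jaw (the finger opening in m); a field left out counts as zero (the opening has to be given); each row is the pose to reach, as a shift and turn from the pose commanded when the call began, along the tool's axes at that moment; what a row does not reach only later rows make up. A row lasts 1/12 s, in which the tool goes at most 0.0417 m and 0.125 rad, less where a joint would pass 70% of its speed; a pose out of reach is approached as far as the arm can. The fingers move at their own pace and stop on an object; the grip force is fixed at half the most. Time passes only in rows, so rows that do not move let the fingers close. The tool returns the time, the measured TCP pose, the force, the opening and the grip force at its end. only (a regular expression) keeps the lines of the reply that match it, lines (a string "A,B") keeps lines A to B, and quiet returns only ok. Input that does not fit is refused with a message, and nothing moves.
- robot.state(): the state, without advancing time (a new reading comes with each control period).
- robot.get_image(name): name is "scene" or "side" or "wrist"; returns the picture (420x560x3 uint8, red, green, blue); there is no depth.
- robot.camera_params(name): a dict with "K" (3x3 intrinsics, pixels), "view" (4x4, takes a point from world to camera coordinates); the wrist camera has in their place "tool_from_camera" (4x4, takes a point from camera to tool coordinates, whose origin is the TCP and whose axes are the flange's). Camera axes: x right, y down, z forward; pixel columns grow to the right and rows downward; lengths in m; the calibration is good to about 2 mm. A picture is of the moment at which its call begins: read the wrist's pose just before it. camera_params takes no time and is no camera call.
- robot.sign_off(): hands the job in; it is judged then, once.
The state is a dict: "t": time; "joint_positions": joint angles; "joint_vel": joint speeds; "joint_torque": joint torques, N m; "eef_pos": TCP position; "orientation": TCP orientation; "force": force on the tool from outside, world axes, zero at the start; "ft_torque": the same for the moment, N m; "grip_width": finger opening in m; "grip_force": force on a finger pad.
Only numpy, scipy, OpenCV 4.12 (cv2) and the standard library are available. Lean on these libraries where they do the work, as an engineer would, in place of code of your own. Each camera call takes 0.05 s, during which the arm holds its last target. There are 200 camera calls.

### The job

The balls in the wooden rack have just been polished and must not get finger marks. Take the tongs, close their jaws on the red ball, lift it out of the rack and bring it over the round white light pad. Finish while still holding it there in the tongs, with the ball over the middle of the pad and roughly 10 cm above it, without the gripper ever touching the ball; leave the two white balls in their seats and the other things where they are.

Things in the scene. Friction and masses are not known exactly. Their poses are not given: they have to be found in the camera images.
- tongs: Sprung tongs lying flat, 240 mm long, 62 mm wide over the middle of two yellow grip plates, one per steel arm, each 66 mm long (x -33 to 33), 6 thick, z 0 to 28 mm. Mass 120 g, balance point at x -20. Origin: centre line, underside, midway along the plates; x runs from the black hinge block (hinges at x -110) to the jaws, z up. Squeeze the plates together along y, from above.
- tongs_jaw (a joint): Angle (rad) each arm is closed: 0 fully open (62 mm over the plates' middle, about 95 mm between jaws), 0.11 closed on a ball (38 mm over plates), 0.17 shut. Plate width shrinks 220 mm per rad, jaw gap 440 mm per rad. Both arms move equally; a spring opens them (5 N at each plate to start closing, 13 N when closed on a ball). The plates lie parallel at about 0.05.
- tongs_grip (a point): Point on the tongs' centre line midway between the two grip plates, 12 mm above the tongs' underside; axes as tongs. Hold the tongs here; with a ball in the jaws a grip of 40 N or more keeps them level, a weak one lets the jaws droop.
- tongs_mouth (a point): Point midway between the jaws where the ball's centre should sit: 110 mm ahead of tongs_grip along x, 12 mm above the underside; axes as tongs. The jaws are shallow V-shaped steel cups 22 mm high, reaching 17 mm behind and ahead of this point.
- red_ball: The red bumper-pool ball to hold, diameter 54 mm, about 105 g, origin at its centre. It sits in one of the rack's three seats.
- white_ball_a: Ivory-white ball, diameter 54 mm, origin at its centre, in another seat of the rack. Leave it.
- white_ball_b: Ivory-white ball, diameter 54 mm, origin at its centre, in another seat of the rack. Leave it.
- rack: Fixed light-wood board, 80 mm (x) by 320 mm (y) by 20 mm high, with three round seats in a row along its y, 110 mm apart, the middle one at the board's centre. A seated ball's centre is 41 mm above the table. Origin: centre of its underside; its x points away from the robot, its -x long side is open for the tongs.
- pad: Fixed round inspection light, a white disc 96 mm in diameter in a black rim 110 mm in diameter, 12 mm high. Origin: centre of its underside, z up.
- chalk: Blue chalk cube, 23 mm, origin at the centre of its underside. Leave it.
- polish: White bottle of polish, 56 mm in diameter, 150 mm high, origin at the centre of its underside. Leave it.
- brush: Hand brush lying on the right of the table, about 200 mm long. Leave it.
- mug: Blue mug, 80 mm in diameter, 90 mm high, origin at the centre of its underside. Leave it.

How it is judged:
On the way, in this order (a step that is already met when the one before it is completed fails the run):
1. the tongs are picked up by the gripper (height (world z) of each of tongs_mouth, tongs_grip above 0.022 m and contact force between the fingers and tongs above 1 N), for 0.2 s.
2. the red ball is lifted clear of the rack between the jaws of the tongs (height (world z) of red_ball above 0.065 m and distance between red_ball and tongs_mouth below 0.02 m and contact force between red_ball and tongs above 1 N and contact force between red_ball and rack below 0.1 N), for 0.2 s.
At the end, for the whole second after the job is handed in: The red ball is held still between the jaws of the tongs, which the gripper holds; its centre is within 30 mm of the pad's centre seen from above and 75 to 200 mm above the pad's underside; neither gripper nor arm touches it; the white balls are still in their seats (horizontal distance between red_ball and pad below 0.03 m and z of red_ball in the frame of pad between 0.075 and 0.2 m and distance between red_ball and tongs_mouth below 0.02 m and contact force between each of red_ball, the fingers and tongs above 1 N and contact force between red_ball and the arm below 0.1 N and contact force between red_ball and the fingers below 0.1 N and linear speed of red_ball below 0.03 m/s and distance of each of white_ball_a, white_ball_b from where it was at the start of the episode below 0.012 m); the arm keeps its last pose, push and grip.
It fails at once if the gripper or arm touches the red ball (contact force between any of the fingers, the arm and red_ball above 0.3 N).
It fails at once if a white ball is knocked out of its seat (distance of any of white_ball_a, white_ball_b from where it was at the start of the episode above 0.02 m).
It fails at once if a bystander is pushed away or knocked over (distance of any of chalk, polish, brush, mug from where it was at the start of the episode above 0.03 m).
It also fails if it takes over 48 s, if anything falls off the work surface, if the arm or the gripper's body presses on something with over 40 N, if the wrist force passes 120 N, or if a joint passes its speed limit or range.

## Working session

There is one attempt and no reset: what is moved stays moved. The work goes in short steps, Python scripts to look and compute and a tool call to move; the robot and the scene stay as the last step left them, time stands still between calls to the robot, and variables do not carry over. Pictures are saved under pics/ and viewed, at most 10 in all, crops included, and the job is handed in when it is done.

```bash
ls; mkdir -p pics; python3 - <<'E'
from rig import robot
import cv2,numpy as np
for n in ["scene","side"]:
    cv2.imwrite(f"pics/{n}0.png",robot.get_image(n)[:,:,::-1])
    p=robot.camera_params(n);print(n,np.round(p["K"],1).tolist(),np.round(p["view"],4).tolist())
print(np.round(robot.camera_params("wrist")["tool_from_camera"],4).tolist())
print(robot.state())
E
```

```text
pics
rig.py
scene [[454.9, 0.0, 280.4], [0.0, 454.9, 207.5], [0.0, 0.0, 1.0]] [[0.4101, 0.9119, -0.0142, -0.1539], [0.7265, -0.336, -0.5994, -0.4101], [-0.5514, 0.2355, -0.8003, 1.5223], [0.0, 0.0, 0.0, 1.0]]
side [[471.8, 0.0, 273.7], [0.0, 471.8, 207.4], [0.0, 0.0, 1.0]] [[-0.9972, -0.0743, -0.0123, 0.5343], [-0.0372, 0.6273, -0.7779, 0.1249], [0.0655, -0.7752, -0.6283, 1.0321], [0.0, 0.0, 0.0, 1.0]]
[[0.0008, -0.9542, -0.299, 0.0753], [1.0, 0.0009, -0.0002, -0.0006], [0.0005, -0.299, 0.9542, -0.1413], [0.0, 0.0, 0.0, 1.0]]
{'t': 0.1, 'joint_positions': array([-1.90321065e-02,  4.23793330e-01,  1.63062369e+00,  1.32416719e-05,
        1.08859600e+00, -1.90078938e-02]), 'joint_vel': array([-0.00049454, -0.00108899, -0.00331116,  0.00143398, -0.00171775,
        0.00048894]), 'joint_torque': array([ 5.57094211e-05, -5.58422327e+01, -2.82446283e+01, -1.17158891e-05,
        3.01709355e-03, -1.51726192e-05]), 'eef_pos': array([6.24498305e-01, 1.87339170e-05, 2.30601399e-01]), 'orientation': array([-3.14017277e+00, -3.87174073e-05,  1.57076594e+00]), 'force': array([ 0.79969225,  0.35774062, -0.91538691]), 'ft_torque': array([0.00549251, 0.00620319, 0.00493375]), 'grip_force': 0.0, 'grip_width': 0.08542069200072211}
```

View pics/scene0.png

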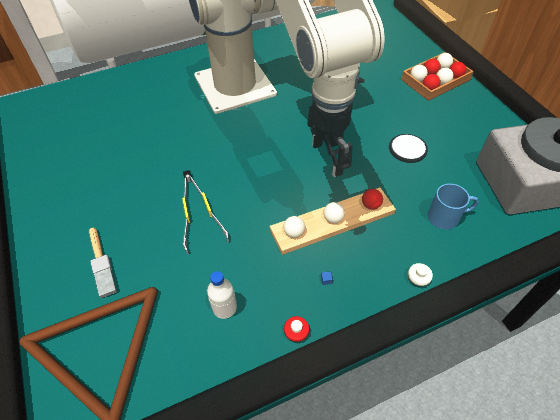

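View pics/side0.png

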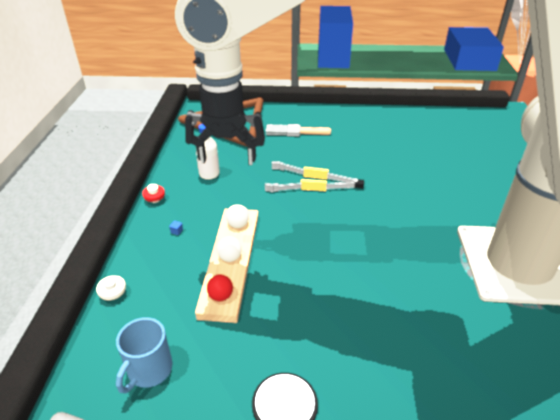

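The scene view shows the tongs with hinge at (187,175) and jaws at (186,248)/(227,238), the red ball at (373,199), white balls at (294,227)/(334,213), and the pad at (408,148). In the side view the plates are at (316,173)/(313,185), the ball at (220,288), and the pad at (285,403).

```bash
cat > h.py <<'E'
import cv2,numpy as np
from rig import robot
def proj(p,uv,z):
    K=np.array(p["K"]);V=np.array(p["view"]);R,t=V[:3,:3],V[:3,3]
    c=-R.T@t;d=R.T@np.linalg.inv(K)@np.array([uv[0],uv[1],1.]);return c+d*(z-c[2])/d[2]
def pix(p,P):
    q=np.array(p["K"])@(np.array(p["view"])@np.r_[P,1])[:3];return q[:2]/q[2]
def blobs(im,f,amin=25,box=None):
    h=cv2.cvtColor(im,cv2.COLOR_RGB2HSV).astype(int);m=f(h[...,0],h[...,1],h[...,2]).astype(np.uint8)
    n,l,s,c=cv2.connectedComponentsWithStats(m)
    return [(c[i],s[i]) for i in range(1,n) if s[i][4]>=amin]
yel=lambda h,s,v:(h>20)&(h<35)&(s>150)&(v>100)
red=lambda h,s,v:((h<6)|(h>174))&(s>170)&(v>60)
wht=lambda h,s,v:(s<60)&(v>170)
E
python3 - <<'E'
from h import *
for n in ["scene","side"]:
    im=cv2.cvtColor(cv2.imread(f"pics/{n}0.png"),cv2.COLOR_BGR2RGB);p=robot.camera_params(n)
    for nm,f,z in [("y",yel,.014),("r",red,.041),("w",wht,.041),("w12",wht,.012)]:
        for c,s in blobs(im,f,40):
            if s[4]<5000: print(n,nm,c.round(1),s.tolist(),proj(p,c,z).round(4))
p=robot.camera_params("scene");print([proj(p,u,.012).round(3) for u in [(187,175),(186,248),(227,238)]])
p=robot.camera_params("side");print([proj(p,u,.012).round(3) for u in [(361,184),(268,188),(275,166)]])
E
```

```text
scene y [206.6 204. ] [202, 193, 10, 24, 57] [ 0.449  -0.2473  0.014 ]
scene y [185.6 209.1] [183, 198, 7, 25, 54] [ 0.4416 -0.3031  0.014 ]
scene r [431.8  73.8] [423, 59, 17, 31, 382] [0.2718 0.5864 0.041 ]
scene r [458.   68.8] [450, 62, 16, 16, 190] [0.2862 0.6791 0.041 ]
scene r [372.1 198.6] [362, 189, 21, 20, 326] [0.6335 0.1441 0.041 ]
scene r [296.1 329.4] [284, 316, 25, 25, 362] [ 0.8693 -0.185   0.041 ]
scene w [89.6 13.5] [20, 0, 170, 48, 3966] [-0.5817 -0.3624  0.041 ]
scene w [208.8   3. ] [197, 0, 26, 9, 160] [-0.4567  0.0714  0.041 ]
scene w [337.6  32.7] [298, 0, 75, 67, 2825] [-0.0656  0.4229  0.041 ]
scene w [374.9  22.8] [362, 0, 23, 52, 453] [-0.063   0.5759  0.041 ]
scene w [60.5 55. ] [46, 47, 27, 16, 323] [-0.3576 -0.5015  0.041 ]
scene w [445.1  67.3] [437, 53, 16, 30, 343] [0.262  0.6461 0.041 ]
scene w [343.3  71.9] [324, 64, 35, 15, 245] [0.1404 0.3321 0.041 ]
scene w [418.9  71.6] [411, 65, 16, 14, 180] [0.2444 0.5554 0.041 ]
scene w [232.1  91.4] [194, 68, 83, 45, 1358] [ 0.0772 -0.0331  0.041 ]
scene w [337.6  98.4] [319, 92, 36, 11, 87] [0.2491 0.2521 
[... 4194 characters left out ...]
2 ]
side w12 [281.4 186.3] [265, 181, 36, 11, 229] [ 0.5333 -0.2414  0.012 ]
side w12 [152.2 187.9] [147, 184, 11, 10, 88] [ 0.874  -0.2145  0.012 ]
side w12 [233.9 234.8] [208, 204, 51, 64, 1889] [ 0.6322 -0.0449  0.012 ]
side w12 [202.8 296.8] [195, 273, 18, 42, 293] [0.6691 0.1444 0.012 ]
side w12 [110.5 287.1] [96, 275, 30, 25, 586] [0.8658 0.1311 0.012 ]
side w12 [284.4 398.5] [255, 374, 60, 46, 2356] [0.4916 0.3513 0.012 ]
side w12 [ 64.1 416.5] [50, 412, 33, 8, 166] [0.8462 0.4063 0.012 ]
[array([ 0.327, -0.264,  0.012]), array([ 0.556, -0.338,  0.012]), array([ 0.571, -0.235,  0.012])]
[array([ 0.323, -0.264,  0.012]), array([ 0.568, -0.232,  0.012]), array([ 0.557, -0.336,  0.012])]
```

Careful with the scale: shifts go in shares of 75 cm and turns go in shares of pi/2 rad. That gives: -0.275 m / 0.75 = -0.3667, -0.18 m / 0.75 = -0.24, -1.48 rad / 1.5708 = -0.9422.

Emit:
shift_gripper([
  {"pos": [-0.3667, -0.24, 0.04], "r": [0, 0, -0.9422], "jaw": 0.085},
  {"pos": [-0.3667, -0.24, 0.04], "r": [0, 0, -0.9422], "jaw": 0.085},
  {"pos": [-0.3667, -0.24, 0.04], "r": [0, 0, -0.9422], "jaw": 0.085},
  {"pos": [-0.3667, -0.24, 0.04], "r": [0, 0, -0.9422], "jaw": 0.085},
  {"pos": [-0.3667, -0.24, 0.04], "r": [0, 0, -0.9422], "jaw": 0.085},
  {"pos": [-0.3667, -0.24, 0.04], "r": [0, 0, -0.9422], "jaw": 0.085},
  {"pos": [-0.3667, -0.24, 0.04], "r": [0, 0, -0.9422], "jaw": 0.085},
  {"pos": [-0.3667, -0.24, 0.04], "r": [0, 0, -0.9422], "jaw": 0.085},
  {"pos": [-0.3667, -0.24, 0.04], "r": [0, 0, -0.9422], "jaw": 0.085},
  {"pos": [-0.3667, -0.24, 0.04], "r": [0, 0, -0.9422], "jaw": 0.085},
  {"pos": [-0.3667, -0.24, 0.04], "r": [0, 0, -0.9422], "jaw": 0.085},
  {"pos": [-0.3667, -0.24, 0.04], "r": [0, 0, -0.9422], "jaw": 0.085},
])

```text
t: 1.1
eef_pos: [0.4443, -0.2754, 0.201]
orientation: [3.141, -0.001, 3.016]
force: [0.3, 0.5, 1.3]
grip_width: 0.0849
grip_force: 0.0
```

```bash
cat >> h.py <<'E'
from scipy.spatial.transform import Rotation as Ro
def wcam(s):
    p=robot.camera_params("wrist");T=np.eye(4);T[:3,:3]=Ro.from_euler("xyz",s["orientation"]).as_matrix();T[:3,3]=s["eef_pos"]
    return {"K":p["K"],"view":np.linalg.inv(T@np.array(p["tool_from_camera"]))}
E
```

Emit:
shift_gripper([
  {"jaw": 0.085},
  {"jaw": 0.085},
])

```text
t: 1.27
eef_pos: [0.4448, -0.2749, 0.2011]
orientation: [3.141, -0.0, 3.007]
force: [-0.3, 0.3, 0.4]
grip_width: 0.0851
grip_force: 0.0
```

```bash
python3 - <<'E'
from h import *
s=robot.state();im=robot.get_image("wrist");p=wcam(s);cv2.imwrite("pics/w1.png",im[:,:,::-1])
print(s["eef_pos"],s["orientation"],s["joint_positions"].round(3))
for c,b in blobs(im,yel,40): print(c.round(1),b.tolist(),proj(p,c,.028).round(4))
E
```

```text
[ 0.44479029 -0.27489562  0.20108702] [ 3.14135957e+00 -4.87960717e-04  3.00711192e+00] [-0.576  0.315  1.879  0.     0.949 -2.013]
[304.6 193.5] [300, 164, 10, 59, 361] [ 0.4466 -0.249   0.028 ]
[255.4 195.3] [252, 167, 7, 59, 353] [ 0.4413 -0.3035  0.028 ]
```

View pics/w1.png

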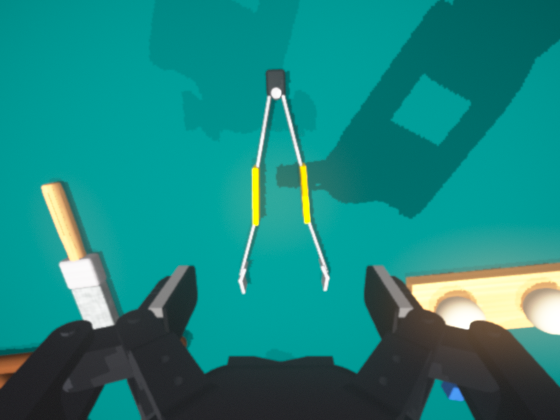

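The wrist view shows the tongs lengthwise: hinge (276,93), yellow plates (255,195)/(305,194), jaw tips (242,285)/(325,283), nothing in the way of the fingers.

```bash
python3 - <<'E'
from h import *
s=robot.state();p=wcam(s)
hg=proj(p,(276,93),.02);J=[proj(p,u,.02) for u in [(242,280),(325,278)]]
m=(J[0]+J[1])/2;d=m-hg;print(hg,m,np.arctan2(d[1],d[0]),np.linalg.norm(d))
R=Ro.from_euler("xyz",s["orientation"]).as_matrix()
g=np.array([.444,-.2762,.0]);print(R.T@(g-s["eef_pos"]))
E
```

```text
[ 0.33909354 -0.26621752  0.02      ] [ 0.55450033 -0.28672195  0.02      ] -0.09490338617046296 0.21638048552597355
[ 0.0006434  -0.00148776  0.20116589]
```

Scaled: 0.193 m / 0.75 = 0.2573, 0.04 m / 0.75 = 0.0533, -0.04 rad / 1.5708 = -0.0255.

Emit:
shift_gripper([
  {"pos": [0.0008, -0.002, 0.0533], "r": [0, 0, -0.0255], "jaw": 0.076},
  {"pos": [0.0008, -0.002, 0.1067], "r": [0, 0, -0.0255], "jaw": 0.076},
  {"pos": [0.0008, -0.002, 0.16], "r": [0, 0, -0.0255], "jaw": 0.076},
  {"pos": [0.0008, -0.002, 0.2], "r": [0, 0, -0.0255], "jaw": 0.076},
  {"pos": [0.0008, -0.002, 0.22], "r": [0, 0, -0.0255], "jaw": 0.076},
  {"pos": [0.0008, -0.002, 0.2333], "r": [0, 0, -0.0255], "jaw": 0.076},
  {"pos": [0.0008, -0.002, 0.2467], "r": [0, 0, -0.0255], "jaw": 0.076},
  {"pos": [0.0008, -0.002, 0.2533], "r": [0, 0, -0.0255], "jaw": 0.076},
  {"pos": [0.0008, -0.002, 0.2573], "r": [0, 0, -0.0255], "jaw": 0.076},
  {"pos": [0.0008, -0.002, 0.2573], "r": [0, 0, -0.0255], "jaw": 0.076},
  {"pos": [0.0008, -0.002, 0.2573], "r": [0, 0, -0.0255], "jaw": 0.076},
])

```text
t: 2.23
eef_pos: [0.4447, -0.2767, 0.0091]
orientation: [-3.141, 0.001, 3.051]
force: [1.3, -1.0, -0.2]
grip_width: 0.0759
grip_force: 0.0
```

```bash
python3 - <<'E'
from h import *
im=robot.get_image("wrist");cv2.imwrite("pics/w2.png",im[:,:,::-1])
print(robot.state()["eef_pos"])
E
```

```text
[ 0.44475075 -0.27673622  0.00915947]
```

View pics/w2.png

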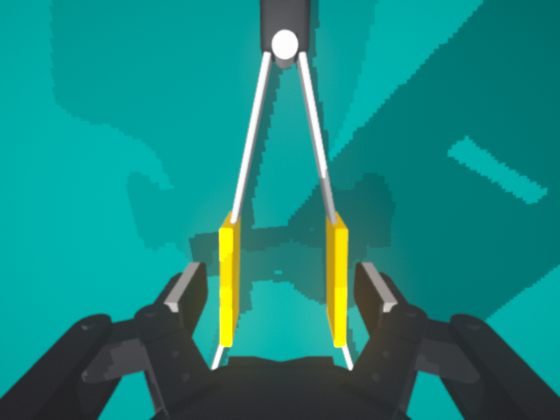

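The fingers straddle the plates symmetrically, with pads at (190,285)/(370,285) and plates at (230,285)/(337,285). I'll go slightly lower and squeeze partway.

Scaled: 0.004 m / 0.75 = 0.0053.

Emit:
shift_gripper([
  {"pos": [0, 0, 0.0053], "jaw": 0.07},
  {"pos": [0, 0, 0.0053], "jaw": 0.06},
  {"pos": [0, 0, 0.0053], "jaw": 0.052},
  {"pos": [0, 0, 0.0053], "jaw": 0.052},
  {"pos": [0, 0, 0.0053], "jaw": 0.052},
  {"pos": [0, 0, 0.0053], "jaw": 0.052},
  {"pos": [0, 0, 0.0053], "jaw": 0.052},
  {"pos": [0, 0, 0.0053], "jaw": 0.052},
])

```text
t: 2.95
eef_pos: [0.4451, -0.277, 0.0054]
orientation: [-3.14, 0.002, 3.051]
force: [-0.3, 1.4, 8.4]
grip_width: 0.0523
grip_force: 10.3
```

Scaled: -0.15 m / 0.75 = -0.2, -0.14 m / 0.75 = -0.1867.

Emit:
shift_gripper([
  {"pos": [0, 0, -0.0133], "jaw": 0.052},
  {"pos": [0, 0, -0.04], "jaw": 0.052},
  {"pos": [0, 0, -0.08], "jaw": 0.052},
  {"pos": [0, 0, -0.12], "jaw": 0.052},
  {"pos": [0, 0, -0.16], "jaw": 0.052},
  {"pos": [0, 0, -0.1867], "jaw": 0.052},
  {"pos": [0, 0, -0.2], "jaw": 0.052},
  {"pos": [0, 0, -0.2], "jaw": 0.052},
  {"pos": [0, 0, -0.2], "jaw": 0.052},
])

```text
t: 3.7
eef_pos: [0.4439, -0.2762, 0.1542]
orientation: [-3.142, 0.0, 3.051]
force: [-1.0, 0.7, -2.2]
grip_width: 0.0523
grip_force: 8.1
```

```bash
python3 - <<'E'
from h import *
s=robot.state();a=robot.get_image("scene");b=robot.get_image("side");w=robot.get_image("wrist")
cv2.imwrite("pics/m3.png",np.hstack([cv2.resize(a[100:300,130:330],(400,400)),cv2.resize(b[80:280,200:400],(400,400))])[:,:,::-1])
cv2.imwrite("pics/w3.png",w[:,:,::-1])
cv2.imwrite("pics/a3.png",a[:,:,::-1]);cv2.imwrite("pics/b3.png",b[:,:,::-1])
E
```

```text
(no output)
```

View pics/m3.png

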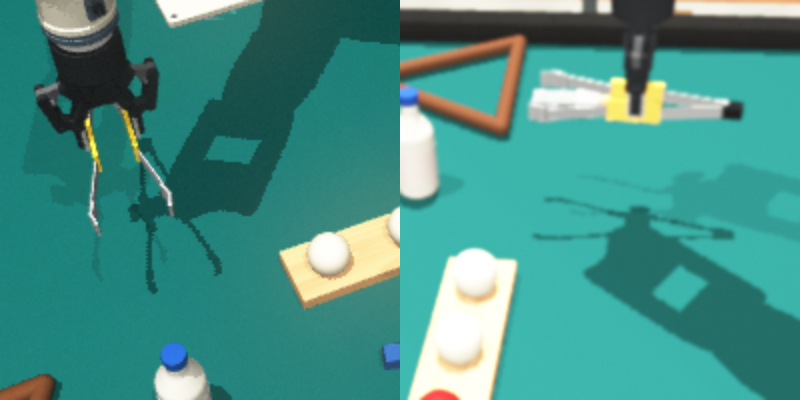

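Tongs are held level: left panel shows plates in the fingers at (92,140)/(131,140) and jaws at (97,232)/(171,213); the right panel shows them horizontal. Carry to in front of the rack, high.

Scaled: 0.325 m / 0.75 = 0.4333, 0.004 m / 0.75 = 0.0053, -0.058 rad / 1.5708 = -0.0369.

Emit:
shift_gripper([
  {"pos": [0.0013, 0.0133, 0], "jaw": 0.052},
  {"pos": [0.0027, 0.04, 0], "jaw": 0.052},
  {"pos": [0.0053, 0.08, 0], "r": [0, 0, -0.0064], "jaw": 0.052},
  {"pos": [0.0107, 0.1267, 0], "r": [0, 0, -0.0064], "jaw": 0.052},
  {"pos": [0.0147, 0.1733, 0], "r": [0, 0, -0.0127], "jaw": 0.052},
  {"pos": [0.0187, 0.22, 0], "r": [0, 0, -0.0127], "jaw": 0.052},
  {"pos": [0.0227, 0.2667, 0], "r": [0, 0, -0.0191], "jaw": 0.052},
  {"pos": [0.0267, 0.3133, 0], "r": [0, 0, -0.0191], "jaw": 0.052},
  {"pos": [0.0293, 0.3533, 0], "r": [0, 0, -0.0255], "jaw": 0.052},
  {"pos": [0.032, 0.3867, 0], "r": [0, 0, -0.0255], "jaw": 0.052},
  {"pos": [0.0347, 0.4133, 0], "r": [0, 0, -0.0318], "jaw": 0.052},
  {"pos": [0.0373, 0.4333, 0], "r": [0, 0, -0.0369], "jaw": 0.052},
])

```text
t: 4.85
eef_pos: [0.4446, 0.052, 0.1535]
orientation: [3.142, -0.002, 3.111]
force: [-0.2, 0.0, -0.7]
grip_width: 0.0519
grip_force: 8.1
```

Emit:
shift_gripper([
  {"pos": [0.0013, 0.02, 0], "jaw": 0.052},
  {"pos": [0.002, 0.04, 0.0133], "jaw": 0.052},
  {"pos": [0.0027, 0.0667, 0.0267], "jaw": 0.052},
  {"pos": [0.0033, 0.0933, 0.04], "jaw": 0.052},
  {"pos": [0.004, 0.1133, 0.0667], "jaw": 0.052},
  {"pos": [0.004, 0.1267, 0.0933], "jaw": 0.052},
  {"pos": [0.004, 0.1333, 0.1133], "jaw": 0.052},
  {"pos": [0.004, 0.1333, 0.1267], "jaw": 0.052},
  {"pos": [0.004, 0.1333, 0.1333], "jaw": 0.052},
  {"pos": [0.004, 0.1333, 0.1333], "jaw": 0.052},
  {"pos": [0.004, 0.1333, 0.1333], "jaw": 0.052},
])

```text
t: 5.77
eef_pos: [0.4458, 0.1495, 0.0543]
orientation: [-3.141, -0.001, 3.108]
force: [0.4, 1.0, -0.9]
grip_width: 0.052
grip_force: 8.1
```

```bash
python3 - <<'E'
from h import *
s=robot.state();a=robot.get_image("scene");b=robot.get_image("side")
print(s["eef_pos"],s["orientation"])
u=np.array([np.cos(s["orientation"][2]-np.pi),np.sin(s["orientation"][2]-np.pi),0])
m=s["eef_pos"]+.11*u+[0,0,.0066];n=np.array([-u[1],u[0],0])
for nm,im in [("scene",a),("side",b)]:
    p=robot.camera_params(nm)
    print(nm,"pred mouth",pix(p,m).round(1))
    for c,bb in blobs(im,red,40): print(c.round(1),bb.tolist(),proj(p,c,.041).round(4))
    c0=pix(p,m+.03*u).astype(int);x,y=max(c0[0]-66,0),max(c0[1]-66,0)
    o=cv2.resize(im[y:y+132,x:x+132],(396,396),interpolation=cv2.INTER_CUBIC)
    for q in [m,m+.017*u+.03*n,m+.017*u-.03*n,m-.11*u]:
        cv2.circle(o,tuple(int(v) for v in (pix(p,q)-[x,y])*3),3,(255,0,255),1)
    print("crop",x,y);cv2.imwrite(f"pics/c_{nm}.png",o[:,:,::-1])
cv2.imwrite("pics/m4.png",np.hstack([cv2.imread("pics/c_scene.png"),cv2.imread("pics/c_side.png")]))
E
```

```text
[0.44581697 0.14953833 0.0543251 ] [-3.14138507e+00 -5.60990889e-04  3.10849945e+00]
scene pred mouth [358.5 172.7]
[431.8  73.9] [423, 59, 17, 31, 384] [0.2721 0.5861 0.041 ]
[458.   68.8] [450, 62, 16, 16, 190] [0.2862 0.6791 0.041 ]
[372.  198.6] [362, 189, 21, 20, 330] [0.6332 0.144  0.041 ]
[296.1 329.4] [284, 316, 25, 25, 363] [ 0.8693 -0.1849  0.041 ]
crop 297 114
side pred mouth [257.5 283.7]
[153.6 194.9] [143, 187, 21, 14, 163] [ 0.8467 -0.1478  0.041 ]
[219.4 287.7] [207, 275, 25, 26, 505] [0.6328 0.1435 0.041 ]
crop 176 216
```

View pics/m4.png

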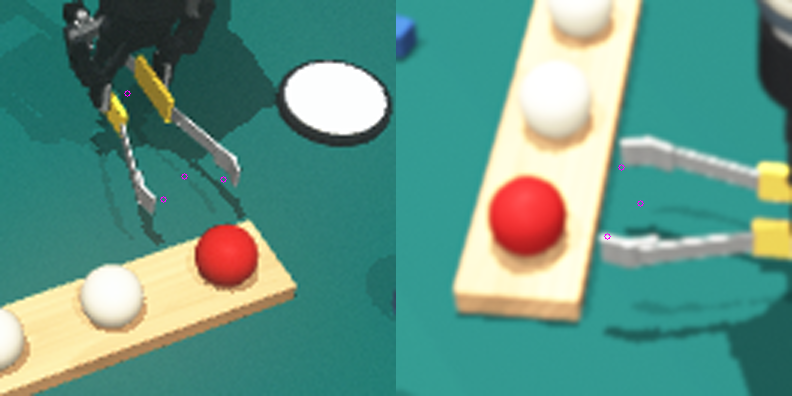

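Magenta predictions match the jaws (scene tips (152,205)/(237,175), side tips (622,150)/(605,245)); the jaw gap clears the red ball at (227,255)/(527,216). Lower 2 cm, then advance.

Scaled: -0.077 m / 0.75 = -0.1027, -0.02 m / 0.75 = -0.0267.

Emit:
shift_gripper([
  {"pos": [0, 0, 0.0133], "jaw": 0.052},
  {"pos": [0, 0, 0.026], "jaw": 0.052},
  {"pos": [-0.0133, 0, 0.026], "jaw": 0.052},
  {"pos": [-0.0267, 0, 0.026], "jaw": 0.052},
  {"pos": [-0.04, 0, 0.026], "jaw": 0.052},
  {"pos": [-0.0533, 0, 0.026], "jaw": 0.052},
  {"pos": [-0.0667, 0, 0.026], "jaw": 0.052},
  {"pos": [-0.08, 0, 0.026], "jaw": 0.052},
  {"pos": [-0.0907, 0, 0.026], "jaw": 0.052},
  {"pos": [-0.0987, 0, 0.026], "jaw": 0.052},
  {"pos": [-0.1027, 0, 0.026], "jaw": 0.052},
  {"pos": [-0.1027, 0, 0.026], "jaw": 0.052},
])

```text
t: 6.87
eef_pos: [0.5236, 0.1473, 0.0348]
orientation: [3.141, 0.0, 3.109]
force: [0.6, 0.9, -0.4]
grip_width: 0.0523
grip_force: 8.1
```

```bash
python3 - <<'E'
from h import *
s=robot.state();a=robot.get_image("scene");b=robot.get_image("side")
print(s["eef_pos"],s["orientation"])
o=[]
for nm,im in [("scene",a),("side",b)]:
    p=robot.camera_params(nm);m=s["eef_pos"]+.11*np.array([np.cos(.033),-np.sin(.033),0])+[0,0,.0066]
    for c,bb in blobs(im,red,40):
        if abs(c-pix(p,m)).max()<25: print(nm,c.round(1),bb.tolist(),proj(p,c,.041).round(4),pix(p,m))
    x,y=(pix(p,m)-50).astype(int);o.append(cv2.resize(im[y:y+100,x:x+100],(400,400),interpolation=cv2.INTER_CUBIC))
cv2.imwrite("pics/m5.png",np.hstack(o)[:,:,::-1])
E
```

```text
[0.52363067 0.14734233 0.03484915] [3.14146188e+00 4.61478087e-04 3.10873957e+00]
scene [372.  198.6] [362, 189, 21, 20, 333] [0.6332 0.1439 0.041 ] [372.03961055 198.60277844]
side [219.6 287.1] [208, 275, 24, 24, 461] [0.6327 0.1417 0.041 ] [218.92988603 287.64838803]
```

View pics/m5.png

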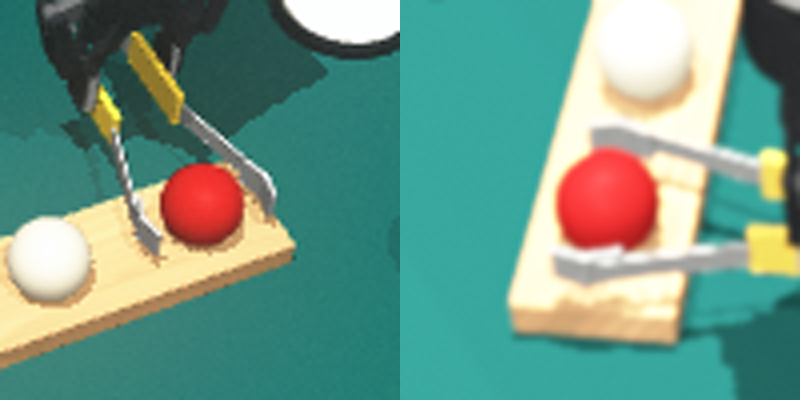

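The ball sits midway between the jaws in both views: ball at (202,204) and (607,200), jaws either side. Now closing.

Emit:
shift_gripper([
  {"jaw": 0.048},
  {"jaw": 0.044},
  {"jaw": 0.04},
  {"jaw": 0.036},
  {"jaw": 0.02},
  {"jaw": 0.02},
  {"jaw": 0.02},
  {"jaw": 0.02},
])

```text
t: 7.63
eef_pos: [0.5228, 0.1474, 0.0348]
orientation: [-3.142, -0.0, 3.109]
force: [-1.1, 1.9, -0.3]
grip_width: 0.0367
grip_force: 61.0
```

Gripping at 61 N, plates at about 37 mm, so the jaws are closed on the ball. Now a gentle lift.

Scaled: -0.095 m / 0.75 = -0.1267, -0.09 m / 0.75 = -0.12.

Emit:
shift_gripper([
  {"pos": [0, 0, -0.004], "jaw": 0.02},
  {"pos": [0, 0, -0.0133], "jaw": 0.02},
  {"pos": [0, 0, -0.0267], "jaw": 0.02},
  {"pos": [0, 0, -0.04], "jaw": 0.02},
  {"pos": [0, 0, -0.06], "jaw": 0.02},
  {"pos": [0, 0, -0.08], "jaw": 0.02},
  {"pos": [0, 0, -0.1], "jaw": 0.02},
  {"pos": [0, 0, -0.12], "jaw": 0.02},
  {"pos": [0, 0, -0.1267], "jaw": 0.02},
  {"pos": [0, 0, -0.1267], "jaw": 0.02},
])

```text
t: 8.47
eef_pos: [0.5241, 0.1476, 0.132]
orientation: [3.141, 0.004, 3.109]
force: [-0.0, -0.1, -2.2]
grip_width: 0.0365
grip_force: 61.2
```

```bash
python3 - <<'E'
from h import *
s=robot.state();o=[]
for nm in ["scene","side"]:
    im=robot.get_image(nm);p=robot.camera_params(nm);m=s["eef_pos"]+.11*np.array([np.cos(.033),-np.sin(.033),0])+[0,0,.0066]
    for c,bb in blobs(im,red,40):
        if abs(c-pix(p,m)).max()<25: print(nm,c.round(1),bb.tolist(),proj(p,c,m[2]).round(4),m,pix(p,m))
    x,y=(pix(p,m)-50).astype(int);o.append(cv2.resize(im[y:y+100,x:x+100],(400,400),interpolation=cv2.INTER_CUBIC))
    if nm=="scene":
        for th in (140,170,200):
            for c,bb in blobs(im,lambda h,s,v:(s<60)&(v>th),300):
                if abs(c-[408,146]).max()<12: print("pad",c,bb.tolist(),proj(p,c,.012))
cv2.imwrite("pics/m6.png",np.hstack(o)[:,:,::-1]);print(s["eef_pos"])
E
```

```text
scene [378.6 174. ] [368, 164, 21, 22, 341] [0.6348 0.1446 0.1386] [0.63406902 0.14393914 0.13855922] [378.15573961 173.92340093]
pad [408.45741325 146.29652997] [392, 135, 34, 24, 634] [0.4936461  0.35571199 0.012     ]
pad [408.57348243 146.22204473] [392, 135, 34, 24, 626] [0.49353476 0.35618607 0.012     ]
pad [408.48190789 146.24506579] [393, 135, 33, 24, 608] [0.49350097 0.35589334 0.012     ]
side [214.9 250. ] [202, 240, 26, 20, 415] [0.6339 0.137  0.1386] [0.63406902 0.14393914 0.13855922] [214.18169719 252.5878292 ]
[0.52412891 0.14756848 0.13195922]
```

View pics/m6.png

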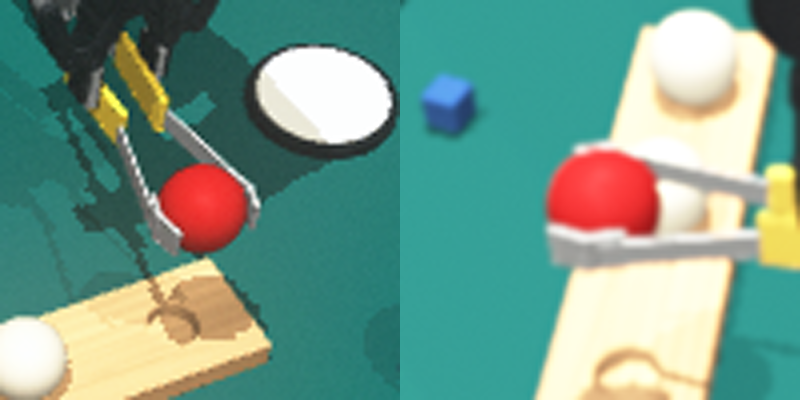

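The ball is lifted clear in the jaws: ball (203,208) and (603,195), with the empty seat visible at (180,320). The pad centre is (0.4935, 0.356), so I'll carry the ball there.

Scaled: 0.207 m / 0.75 = 0.276, 0.148 m / 0.75 = 0.1973.

Emit:
shift_gripper([
  {"pos": [0.004, 0.0053, 0], "jaw": 0.02},
  {"pos": [0.0133, 0.0187, 0], "jaw": 0.02},
  {"pos": [0.028, 0.04, 0], "jaw": 0.02},
  {"pos": [0.048, 0.0667, 0], "jaw": 0.02},
  {"pos": [0.0693, 0.0973, 0], "jaw": 0.02},
  {"pos": [0.0933, 0.1307, 0], "jaw": 0.02},
  {"pos": [0.1173, 0.164, 0], "jaw": 0.02},
  {"pos": [0.14, 0.196, 0], "jaw": 0.02},
  {"pos": [0.16, 0.224, 0], "jaw": 0.02},
  {"pos": [0.1773, 0.248, 0], "jaw": 0.02},
  {"pos": [0.1893, 0.2653, 0], "jaw": 0.02},
  {"pos": [0.1973, 0.276, 0], "jaw": 0.02},
])

```text
t: 9.57
eef_pos: [0.3796, 0.3606, 0.1291]
orientation: [-3.141, -0.001, 3.111]
force: [0.9, -0.3, -1.9]
grip_width: 0.037
grip_force: 61.2
```

Emit:
shift_gripper([
  {"pos": [0, 0, 0.0027], "jaw": 0.02},
  {"pos": [0, 0, 0.0093], "jaw": 0.02},
  {"pos": [0, 0, 0.0173], "jaw": 0.02},
  {"pos": [0, 0, 0.024], "jaw": 0.02},
  {"pos": [0, 0, 0.0267], "jaw": 0.02},
  {"pos": [0, 0, 0.0267], "jaw": 0.02},
  {"pos": [0, 0, 0.0267], "jaw": 0.02},
  {"pos": [0, 0, 0.0267], "jaw": 0.02},
])

```text
t: 10.23
eef_pos: [0.3821, 0.3589, 0.1099]
orientation: [3.142, 0.0, 3.108]
force: [0.0, 0.6, -2.5]
grip_width: 0.037
grip_force: 61.2
```

```bash
python3 - <<'E'
from h import *
s=robot.state();o=[]
for nm in ["scene","side"]:
    im=robot.get_image(nm);p=robot.camera_params(nm);m=s["eef_pos"]+.11*np.array([np.cos(.033),-np.sin(.033),0])+[0,0,.0066]
    for c,bb in blobs(im,red,40):
        if abs(c-pix(p,m)).max()<35: print(nm,c.round(1),bb.tolist(),proj(p,c,m[2]).round(4),m,pix(p,m))
    o.append(cv2.resize(im[60:260,260:460] if nm=="scene" else im[220:420,170:370],(400,400)))
cv2.imwrite("pics/m7.png",np.hstack(o)[:,:,::-1]);print(s["joint_vel"].round(3),s["joint_positions"])
E
```

```text
scene [416.9 118.7] [407, 110, 19, 19, 251] [0.4925 0.3577 0.1165] [0.49204189 0.35523135 0.11648293] [416.05759332 118.8968871 ]
side [284.2 362.4] [268, 347, 33, 30, 810] [0.4921 0.351  0.1165] [0.49204189 0.35523135 0.11648293] [284.13039254 364.82182179]
[ 0.003 -0.004 -0.001 -0.    -0.     0.002] [ 7.31351977e-01  4.57631652e-01  1.93050752e+00 -3.29282846e-05
  7.53307299e-01 -8.06164582e-01]
```

View pics/m7.png

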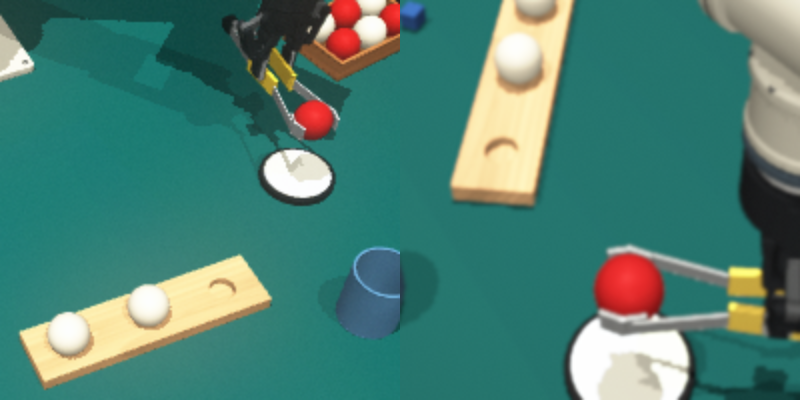

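The ball is held in the jaws (scene (314,119), side (629,287)) at about (0.492, 0.355, 0.117), within a few mm of the pad centre. The arm is still and both white balls are seated, so I'm handing in.

```bash
python3 -c "
from rig import robot
print(robot.sign_off())"
```

```text
the job is handed in; nothing more can be done
None
```

I handed the job in at about 10 s with the red ball held still in the tongs, within a few mm of the pad's middle and about 0.117 m above its underside; the white balls were still in their seats, but no verdict came back.

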